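# Sort clay canes and roundels into the drying trays and switch on the heat

### The arm

A 6-joint arm with a two-finger parallel gripper is mounted at the origin on the work surface. World frame = base frame: x ahead of the robot, y to its left, z up, the work surface at z = 0. Lengths are in m, angles in rad, forces in N, time in s.
With the tool pointing down it reaches from about 0.275 to 0.75 m from the base axis. Payload 10.2 kg.
Tool frame: the origin (TCP) lies midway between the tips of the shut fingers; the grasp point (between the pads) lies 19 mm behind it (env.grip_point_offset is the distance from the TCP to the grasp point, in m); z points along the fingers, y is the direction in which the jaws open and shut (so a half turn about z gives the same grasp; the last joint's range is limited). The gripper opens to 85 mm and grips with 20 to 120 N. Pads are 22 mm wide; open, the fingers measure 114 mm over their backs; the gripper's body (76 mm by 85 mm) begins 54 mm behind the grasp point. The pads swing forward as they close: fully open they stand 13 mm farther back than shut.
Start: joints at [1.098, 0.313, 1.498, -0, 1.331, -0.223], TCP at [0.13, 0.509, 0.231] pointing down, gripper open.
Joint ranges: [-2.94, 2.94], [-0.97, 2.17], [0.19, 2.56], [-1.23, 4.37], [0.02, 3.11], [-2.88, 2.88]. Speed limits (rad/s): [2.39, 2.39, 3.01, 3.14, 3.14, 3.14].

### API

Orientations are given as a rotation vector (axis times angle).
In Python, from plant import env gives the robot as it stands.
- The arm moves only by the tool apply_moves, never from a script. Its argument "motion" is a list of rows, each a list of 7 numbers: the shift along the tool's x, y, z in mm, then the turn, a rotation vector about the tool's x, y, z in degrees, then the opening, from 0 (shut) to 1 (fully open). A call has 1 to 8 rows; each row is the pose to reach, as a shift and turn from the pose commanded when the call began, along the tool's axes at that moment; what a row does not reach only later rows make up. A row lasts 1/8 s, in which the tool goes at most 62.5 mm and 10.7 degrees, less where a joint would pass 70% of its speed; a pose out of reach is approached as far as the arm can. A call with a gripper value outside its range is refused whole. The fingers move at their own pace and stop on an object; "newtons" is the grip in N (left out, the last holds). Time passes only in rows, so rows that repeat a pose let the fingers close. It gives the time, the measured TCP pose, the force and the opening at its end, in the units of the state.
- env.state(): the state, without advancing time (a new reading comes with each control period).
- env.snapshot(name): name is "side" or "top" or "wrist"; returns a dict with "color" (400x640x3 uint8, red, green, blue), "fx", "fy", "cx", "cy" (pixels), "distortion" ([k1, k2, p1, p2, k3] as OpenCV has them; the pictures are not rectified), "extrinsics" (4x4, takes a point from world to camera coordinates). Camera axes: x right, y up, looking along -z (the intrinsics and any distortion apply to the point x, -y, -z); pixel columns grow to the right and rows downward; lengths in m; the calibration is good to about 2 mm. A picture is of the moment at which its call begins. There is no depth.
- env.hand_in(): hands the job in, once; it reports no verdict.
The state is a dict: "time_s": time; "qpos": joint angles; "qvel": joint speeds; "joint_torque": joint torques, N m; "tcp_pos": TCP position; "tool_rot": TCP orientation; "ft_force": force on the tool from outside, world axes, zero at the start; "torque": the same for the moment, N m; "gripper_width": finger opening in m.
Only numpy, scipy, OpenCV 4.12 (cv2) and the standard library are available. Lean on these libraries where they do the work, as an engineer would, in place of code of your own. Each camera call takes 0.05 s, during which the arm holds its last target. There are 200 camera calls.

### The job

Clear the mixed clay pieces off the bench into the two drying trays: the long fluted canes go in the tray with the middle rib, one lying flat in each lane, and the round roundels lie flat side by side, not stacked, on the floor of the plain tray. The clay is brittle, so set each piece down rather than dropping it, and leave the brush jar, the bottle and the wooden paddle where they are. When all four pieces are in, and not before, throw the toggle of the isolator over to its other side to turn the trays' heat on.

Things in the scene. Friction and masses are not known exactly. Their poses are not given: they have to be found in the camera images.
- cane_a: Fluted bar of dry clay, terracotta colour, 110 mm long (along its own x), 36 x 36 mm across, 0.2 to 0.3 kg. Origin in its middle. Lies on the bench, at any yaw, with roundel_a resting on top of it.
- cane_b: Second fluted bar of dry clay, the same size and mass, slate blue. Origin in its middle. Lies on the bench, at any yaw, nothing on it.
- roundel_a: Round slice of dry clay, slate blue with pale rings, 64 mm in diameter, 20 mm thick (own z is its axis), about 0.1 kg. Origin in its middle. It starts lying flat on top of cane_a, so it has to come off first.
- roundel_b: Second round slice, same size and mass, terracotta with pale rings. Origin in its middle. Lies flat on the bench.
- cane_tray: Drying tray, fixed: grey plinth 200 x 148 x 10 mm, on it an open plywood tray 194 (x) x 142 (y) mm, inside 182 x 130, inner floor 16 mm and rim 40 mm above the bench. Origin under its centre, on the bench. Left or right by chance. For canes: a rib 6 mm thick, 18 mm high at its x = 0 runs along y: two lanes 88 mm wide, 130 mm long, centred at x = -47 and +47 mm.
- roundel_tray: Drying tray, fixed: grey plinth 200 x 148 x 10 mm, on it an open plywood tray 194 (x) x 142 (y) mm, inside 182 x 130, inner floor 16 mm and rim 40 mm above the bench. Origin under its centre, on the bench. Left or right by chance. For roundels: plain, no rib.
- cane_tray_in (a point): Centre of the cane tray's inner floor plane (16 mm above the bench), axes as the tray.
- roundel_tray_in (a point): Centre of the roundel tray's inner floor (16 mm above the bench), axes as the tray.
- isolator_box: Grey switch box, fixed to the bench, 86 (x) x 60 (y) x 35 mm high, origin under its centre. The toggle swings in its x-z plane, in the middle, about a pivot 30 mm above the bench. It stands beyond the pieces, left or right by chance.
- isolator (a joint): Angle of the toggle: 0 = off, leaning 0.5 rad (29 degrees) towards the box's -x; 1.0 = on, leaning as far towards +x. Over-centre: pushed past upright (0.5) it falls to the other stop by the weight of its grip; about 1 N at the tip throws it.
- isolator_tip (a point): Upper end of the toggle, 82 mm from the pivot: steel stem 14 mm in diameter, the last 30 mm a black grip 20 mm in diameter. About 102 mm above the bench at either end of the swing, 112 mm upright.
- brush_jar: White ceramic jar 64 mm in diameter, 90 mm high, with three fixed brush handles up to 155 mm high. Origin under its centre. Leave alone.
- slip_bottle: White bottle 40 mm in diameter, 85 mm high, standing among the pieces. Origin under its centre. Leave alone.
- paddle: Wooden clay paddle lying flat near the robot, 205 mm long in all (own x from -105 to +100 mm), blade 120 x 40 mm, handle 24 mm wide, 16 mm thick. Origin on its underside. Leave alone.

How it is judged:
On the way, in this order (a step that is already met when the one before it is completed fails the run):
1. both canes lie flat, one in each lane of the ribbed tray, and both roundels flat on the floor of the plain tray, released (z of cane_a in the frame of cane_tray_in between 0.01 and 0.023 m and y of cane_a in the frame of cane_tray_in between -0.025 and 0.025 m and x of cane_a in the frame of cane_tray_in between -0.085 and 0.085 m and z of cane_b in the frame of cane_tray_in between 0.01 and 0.023 m and y of cane_b in the frame of cane_tray_in between -0.025 and 0.025 m and x of cane_b in the frame of cane_tray_in between -0.085 and 0.085 m and ((x of cane_a in the frame of cane_tray_in above 0.01 m and x of cane_b in the frame of cane_tray_in below -0.01 m) or (x of cane_b in the frame of cane_tray_in above 0.01 m and x of cane_a in the frame of cane_tray_in below -0.01 m)) and z of roundel_a in the frame of roundel_tray_in between 0.005 and 0.014 m and y of roundel_a in the frame of roundel_tray_in between -0.037 and 0.037 m and x of roundel_a in the frame of roundel_tray_in between -0.063 and 0.063 m and z of roundel_b in the frame of roundel_tray_in between 0.005 and 0.014 m and y of roundel_b in the frame of roundel_tray_in between -0.037 and 0.037 m and x of roundel_b in the frame of roundel_tray_in between -0.063 and 0.063 m and linear speed of each of cane_a, cane_b, roundel_a, roundel_b below 0.03 m/s and contact force between each of cane_a, cane_b, roundel_a, roundel_b and the fingers below 0.05 N), for 0.2 s.
2. then the toggle is thrown over to on (value of joint isolator above 0.85 rad), for 0.2 s.
At the end, for the whole second after the job is handed in: One cane flat in each lane of the ribbed tray (middle 10 to 23 mm above its floor, within 25 mm of mid-lane lengthwise), both roundels flat on the plain tray's floor (middle 5 to 14 mm above it, inside the walls), all at rest (under 0.03 m/s), and the toggle beyond 0.85 rad (z of cane_a in the frame of cane_tray_in between 0.01 and 0.023 m and y of cane_a in the frame of cane_tray_in between -0.025 and 0.025 m and x of cane_a in the frame of cane_tray_in between -0.085 and 0.085 m and z of cane_b in the frame of cane_tray_in between 0.01 and 0.023 m and y of cane_b in the frame of cane_tray_in between -0.025 and 0.025 m and x of cane_b in the frame of cane_tray_in between -0.085 and 0.085 m and ((x of cane_a in the frame of cane_tray_in above 0.01 m and x of cane_b in the frame of cane_tray_in below -0.01 m) or (x of cane_b in the frame of cane_tray_in above 0.01 m and x of cane_a in the frame of cane_tray_in below -0.01 m)) and z of roundel_a in the frame of roundel_tray_in between 0.005 and 0.014 m and y of roundel_a in the frame of roundel_tray_in between -0.037 and 0.037 m and x of roundel_a in the frame of roundel_tray_in between -0.063 and 0.063 m and z of roundel_b in the frame of roundel_tray_in between 0.005 and 0.014 m and y of roundel_b in the frame of roundel_tray_in between -0.037 and 0.037 m and x of roundel_b in the frame of roundel_tray_in between -0.063 and 0.063 m and linear speed of each of cane_a, cane_b, roundel_a, roundel_b below 0.03 m/s and value of joint isolator above 0.85 rad); the robot touches nothing.
It fails at once if a clay piece is dropped or thrown (moving faster than 0.9 m/s with no finger on it, a fall of about 40 mm) ((linear speed of cane_a above 0.9 m/s and contact force between cane_a and the fingers below 0.05 N) or (linear speed of cane_b above 0.9 m/s and contact force between cane_b and the fingers below 0.05 N) or (linear speed of roundel_a above 0.9 m/s and contact force between roundel_a and the fingers below 0.05 N) or (linear speed of roundel_b above 0.9 m/s and contact force between roundel_b and the fingers below 0.05 N)).
It fails at once if the brush jar is moved more than 30 mm or tipped over (distance of brush_jar from where it was at the start of the episode above 0.03 m or angle between brush_jar's own z axis and vertical above 0.5 rad).
It fails at once if the slip bottle is moved more than 30 mm or tipped over (distance of slip_bottle from where it was at the start of the episode above 0.03 m or angle between slip_bottle's own z axis and vertical above 0.5 rad).
It fails at once if the wooden paddle is moved more than 30 mm or tipped over (distance of paddle from where it was at the start of the episode above 0.03 m or angle between paddle's own z axis and vertical above 0.5 rad).
It fails at once if the heat is on (toggle beyond 0.85) while a piece is not in its place in its tray (value of joint isolator above 0.85 rad and (z of any of cane_a, cane_b in the frame of cane_tray_in below 0.01 m or z of any of cane_a, cane_b in the frame of cane_tray_in above 0.023 m or y of any of cane_a, cane_b in the frame of cane_tray_in below -0.025 m or y of any of cane_a, cane_b in the frame of cane_tray_in above 0.025 m or x of any of cane_a, cane_b in the frame of cane_tray_in below -0.085 m or x of any of cane_a, cane_b in the frame of cane_tray_in above 0.085 m or z of any of roundel_a, roundel_b in the frame of roundel_tray_in below 0.005 m or z of any of roundel_a, roundel_b in the frame of roundel_tray_in above 0.014 m or y of any of roundel_a, roundel_b in the frame of roundel_tray_in below -0.037 m or y of any of roundel_a, roundel_b in the frame of roundel_tray_in above 0.037 m or x of any of roundel_a, roundel_b in the frame of roundel_tray_in below -0.063 m or x of any of roundel_a, roundel_b in the frame of roundel_tray_in above 0.063 m)).
It also fails if it takes over 72 s, if anything falls off the work surface, if the arm or the gripper's body presses on something with over 40 N, if the wrist force passes 120 N, or if a joint passes its speed limit or range.

## Working session

There is one attempt and no reset: what is moved stays moved. The work goes in short steps, Python scripts to look and compute and a tool call to move; the robot and the scene stay as the last step left them, time stands still between calls to the robot, and variables do not carry over. Pictures are saved under pics/ and viewed, about 8 in all and at most 12, crops included, and the job is handed in when it is done.

Besides the shell and the picture viewer there is one more tool, called after "Call:" as name(argument=value, ...) on one line, values as JSON. apply_moves: Moves the arm, as the interface text tells. Its arguments: {"type":"object","properties":{"motion":{"type":"array"},"newtons":{"type":"number"}},"required":["motion"]}

```bash
mkdir -p pics; ls; cat > h.py <<'E'
import numpy as np, cv2
from plant import env
from scipy.spatial.transform import Rotation as R
def snap(n,save=None):
    s=env.snapshot(n)
    if save: cv2.imwrite('pics/'+save+'.png',s['color'][:,:,::-1])
    s['K']=np.array([[s['fx'],0,s['cx']],[0,s['fy'],s['cy']],[0,0,1]]);return s
def ray(s,uv,z):
    p=cv2.undistortPoints(np.array(uv,float).reshape(-1,1,2),s['K'],np.array(s['distortion'])).reshape(-1,2)
    E=np.array(s['extrinsics']);d=np.c_[p[:,0],-p[:,1],-np.ones(len(p))]@E[:3,:3]
    o=-E[:3,:3].T@E[:3,3]
    return o+d*((z-o[2])/d[:,2])[:,None]
def proj(s,P):
    E=np.array(s['extrinsics']);c=np.atleast_2d(P)@E[:3,:3].T+E[:3,3]
    c=c*[1,-1,-1]
    return cv2.projectPoints(c.reshape(-1,1,3),np.zeros(3),np.zeros(3),s['K'],np.array(s['distortion']))[0].reshape(-1,2)
def go(target,yaw):
    "row shift (mm, tool axes) and turn about z (deg) to TCP target, tool pointing down, tool x at yaw deg"
    st=env.state();r=R.from_rotvec(st['tool_rot'])
    sh=r.inv().apply(np.array(target)-st['tcp_pos'])*1000
    want=R.from_euler('z',yaw,degrees=True)*R.from_euler('x',180,degrees=True)
    print('shift',sh.round(1),'turn',np.degrees((r.inv()*want).as_rotvec()).round(1))
E
python3 - <<'E'
from h import *
st=env.state();print({k:np.round(v,3) for k,v in st.items()})
print(R.from_rotvec(st['tool_rot']).as_matrix().round(3))
for n in('top','side'):
    s=snap(n,n+'0');E=np.array(s['extrinsics']);print(n,s['fx'],s['cx'],s['cy'],s['distortion'],(-E[:3,:3].T@E[:3,3]).round(3),E.round(3).tolist())
E
```

```text
pics
{'time_s': np.float64(0.0), 'qpos': array([ 1.098,  0.313,  1.498, -0.   ,  1.331, -0.223]), 'qvel': array([-0.001,  0.   , -0.001,  0.   , -0.001, -0.002]), 'joint_torque': array([-0.0000e+00, -4.1227e+01, -2.5974e+01, -0.0000e+00,  4.0000e-03,
        0.0000e+00]), 'tcp_pos': array([0.13 , 0.508, 0.231]), 'tool_rot': array([-3.910e-01, -3.117e+00,  2.000e-03]), 'ft_force': array([-0.695,  0.113, -0.02 ]), 'torque': array([ 0.043,  0.037, -0.008]), 'gripper_width': np.float64(0.086)}
[[-0.969  0.247 -0.001]
 [ 0.247  0.969 -0.001]
 [ 0.    -0.001 -1.   ]]
top 423.82622633150106 323.07250204868757 200.3211756412798 [-0.06316303  0.          0.          0.          0.        ] [0.336 0.    1.183] [[-0.008, -1.0, -0.011, 0.016], [0.985, -0.01, 0.17, -0.532], [-0.17, -0.009, 0.985, -1.108], [0.0, 0.0, 0.0, 1.0]]
side 495.86442084634325 321.36245714536034 194.47755649333516 [-0.14350495  0.          0.          0.          0.        ] [ 0.305 -1.167  0.754] [[0.984, -0.179, -0.014, -0.499], [0.097, 0.468, 0.878, -0.146], [-0.151, -0.865, 0.478, -1.324], [0.0, 0.0, 0.0, 1.0]]
```

View pics/top0.png

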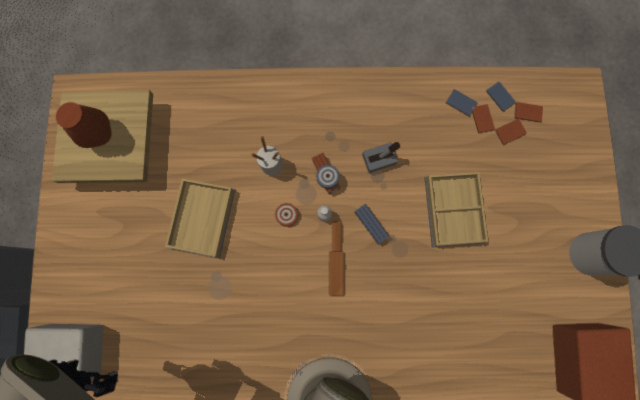

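View pics/side0.png

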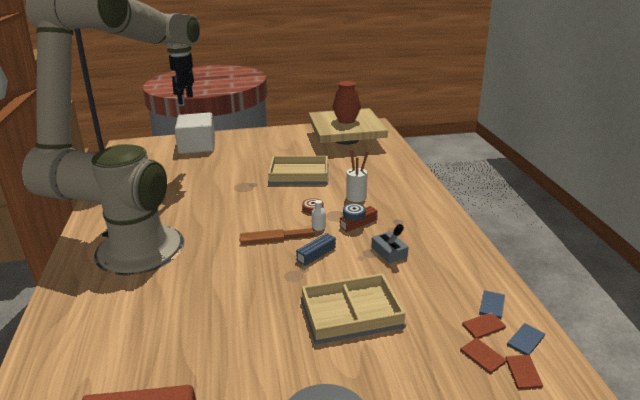

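The top view shows the roundel tray at about (200,218), with roundel_b at (287,214) and the bottle at (325,213). Cane_a with roundel_a on it is at (326,172), cane_b at (372,225), the ribbed tray at (457,210) and the isolator at (380,157), its toggle leaning right to (397,147). The side view agrees with this.

```bash
cat > m.py <<'E'
from h import *
s=snap('top');im=s['color'];hsv=cv2.cvtColor(im,cv2.COLOR_RGB2HSV)
cv2.imwrite('pics/crop0.png',cv2.resize(im[130:270,160:500,::-1],None,fx=2.35,fy=2.35,interpolation=cv2.INTER_CUBIC))
H,S,V=[hsv[:,:,i].astype(int) for i in range(3)]
masks={'blue':(H>100)&(H<130)&(S>60),'terra':((H<8)|(H>172))&(S>120),'grey':(S<50)&(V>50)&(V<130),'white':(S<60)&(V>170),'black':(V<35),
 'ply':(H>18)&(H<32)&(S>60)&(V>110)}
for n,m in masks.items():
    m=m.astype(np.uint8)*255;m[:130]=0;m[275:]=0;m[:,:160]=0;m[:,500:]=0
    c,_=cv2.findContours(m,cv2.RETR_EXTERNAL,cv2.CHAIN_APPROX_NONE)
    for k in c:
        if cv2.contourArea(k)>15: 
            b=cv2.minAreaRect(k);print(n,cv2.contourArea(k),np.round(b[0],1),np.round(b[1],1),round(b[2],1),cv2.boxPoints(b).round(0).tolist())
for p in [(50,50),(200,218),(230,220),(372,225),(170,218),(457,225),(486,220),(322,160),(380,170)]: print(p,hsv[p[1],p[0]])
E
python3 m.py
```

```text
grey 56.0 [326.4 214.2] [ 8.7 14. ] 36.0 [[319.0, 217.0], [327.0, 206.0], [334.0, 211.0], [326.0, 222.0]]
grey 502.5 [371.3 223.6] [40.6 13.4] 53.1 [[354.0, 211.0], [365.0, 203.0], [389.0, 236.0], [378.0, 244.0]]
grey 380.0 [327.5 176. ] [21.9 21.9] 45.0 [[312.0, 176.0], [328.0, 161.0], [343.0, 176.0], [328.0, 192.0]]
grey 123.5 [273.4 166.6] [13.7 20.6] 59.0 [[261.0, 166.0], [279.0, 155.0], [286.0, 167.0], [268.0, 178.0]]
grey 538.0 [379.7 156.8] [21.8 30.5] 70.7 [[362.0, 152.0], [391.0, 141.0], [398.0, 162.0], [369.0, 172.0]]
ply 3411.5 [197.7 217.2] [50.7 72. ] 12.9 [[165.0, 247.0], [181.0, 176.0], [230.0, 188.0], [214.0, 258.0]]
ply 3152.5 [457.7 208.2] [71.9 51.8] 83.7 [[428.0, 175.0], [480.0, 170.0], [487.0, 241.0], [436.0, 247.0]]
(50, 50) [ 14  27 103]
(200, 218) [ 19 110 162]
(230, 220) [ 15 122  90]
(372, 225) [109  42  86]
(170, 218) [ 15 122 142]
(457, 225) [ 19 111 156]
(486, 220) [ 15 121 141]
(322, 160) [  9 163 102]
(380, 170) [14 99 88]
```

View pics/crop0.png

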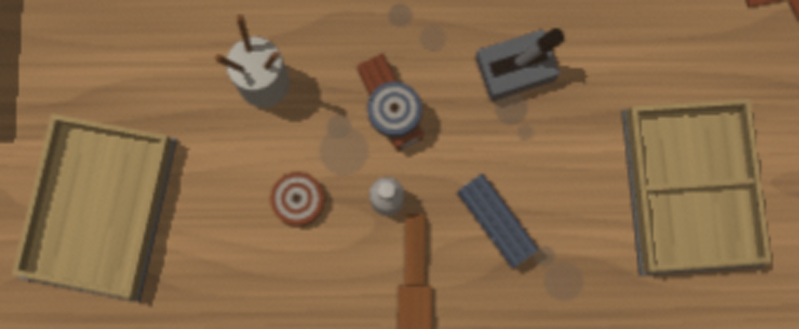

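The crop (scale 2.35, offset (160,130)) clearly shows rim corners, roundel centres, cane edges and toggle. Next I turn these points into positions and check them against the given sizes.

```bash
cat > m2.py <<'E'
from h import *
s=snap('top');q=snap('side')
cr=lambda L:np.array(L)/2.35+[160,130]-0.3
def yaw(a,b): d=b-a;return np.degrees(np.arctan2(d[1],d[0])).round(1)
for n,L in (('rtray',[(55,118),(178,137),(137,299),(15,276)]),('ctray',[(633,108),(749,102),(770,264),(646,274)])):
    P=ray(s,cr(L),.040);print(n,P.mean(0).round(4),[np.linalg.norm(P[i]-P[i-1]).round(3) for i in range(4)],'long yaw',yaw(P[3],P[0]),yaw(P[2],P[1]),'short yaw',yaw(P[0],P[1]),yaw(P[3],P[2]))
P=ray(s,cr([(483,175),(541,255),(518,270),(458,190)]),.036);print('cane_b',P.mean(0).round(4),[np.linalg.norm(P[i]-P[i-1]).round(3) for i in range(4)],yaw(P[0],P[1]),yaw(P[3],P[2]))
print('ra',ray(s,cr([(394,108)]),.056).round(4),'rb',ray(s,cr([(298,199)]),.020).round(4))
A=ray(s,cr([(372,60),(358,68),(386,54)]),.036);print('cane_a end',A.round(4),'w',np.linalg.norm(A[1]-A[2]))
A=ray(s,cr([(420,143),(402,152)]),.0);print('cane_a other end low?',A.round(4))
B=ray(s,cr([(477,48),(548,30),(558,80),(487,100)]),.035);print('box',B.mean(0).round(4),[np.linalg.norm(B[i]-B[i-1]).round(3) for i in range(4)],B.round(3).tolist())
print('tip',ray(s,cr([(553,38)]),.10).round(4),'bottle',ray(s,cr([(387,188)]),.085).round(4),'jar',ray(s,cr([(254,62)]),.09).round(4))
for n,p in(('rb',(.0,)),): pass
pts=dict(ra=ray(s,cr([(394,108)]),.056)[0],rb=ray(s,cr([(298,199)]),.02)[0],cb=P.mean(0))
for k,v in pts.items(): print(k,'in side view',proj(q,v).round(1))
im=q['color'];cv2.imwrite('pics/side1.png',cv2.resize(im[150:340,230:430,::-1],None,fx=3.1,fy=3.1,interpolation=cv2.INTER_CUBIC))
E
python3 m2.py
```

```text
rtray [0.4887 0.3468 0.04  ] [np.float64(0.191), np.float64(0.15), np.float64(0.194), np.float64(0.146)] long yaw -11.6 -12.7 short yaw -99.5 -100.6
ctray [ 0.5059 -0.3566  0.04  ] [np.float64(0.195), np.float64(0.139), np.float64(0.192), np.float64(0.145)] long yaw 1.5 3.3 short yaw -87.5 -86.2
cane_b [ 0.4665 -0.1228  0.036 ] [np.float64(0.034), np.float64(0.114), np.float64(0.032), np.float64(0.115)] -145.5 -144.4
ra [[ 0.5985 -0.0017  0.056 ]] rb [[0.4982 0.1126 0.02  ]]
cane_a end [[0.6621 0.0239 0.036 ]
 [0.6525 0.0406 0.036 ]
 [0.6693 0.0072 0.036 ]] w 0.03746679756151811
cane_a other end low? [[ 0.5678 -0.0328  0.    ]
 [ 0.557  -0.0109  0.    ]]
box [ 0.6552 -0.1494  0.035 ] [np.float64(0.065), np.float64(0.088), np.float64(0.063), np.float64(0.088)] [[0.676, -0.102, 0.035], [0.697, -0.187, 0.035], [0.636, -0.197, 0.035], [0.612, -0.112, 0.035]]
tip [[ 0.6675 -0.182   0.1   ]] bottle [[0.5005 0.0071 0.085 ]] jar [[0.6461 0.157  0.09  ]]
ra in side view [[353.3 208.6]]
rb in side view [[311.5 203.6]]
cb in side view [[314.1 243.8]]
```

View pics/side1.png

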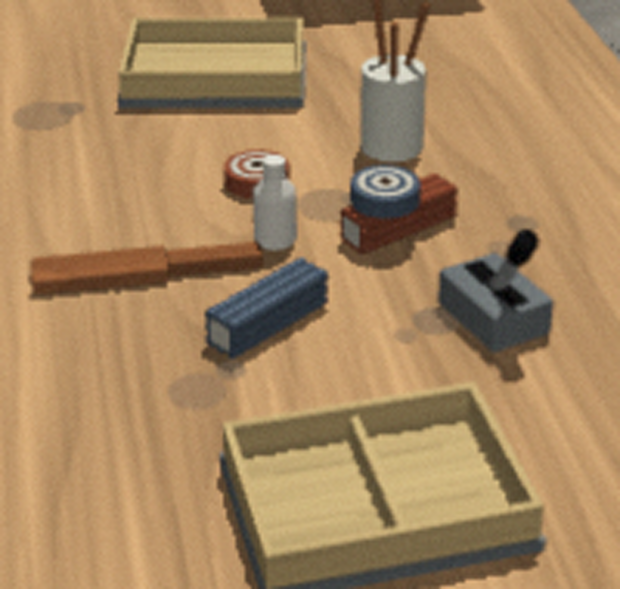

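Sizes, side-view reprojections and reach all agree. The order is roundel_a, roundel_b, cane_b, cane_a, then the toggle.

```bash
python3 - <<'E'
from h import *
go([.5985,-.0017,.15],205.5)
E
```

```text
shift [-580.4 -378.5   81.2] turn [ -0.   -0.  -39.8]
```

Call:
apply_moves(motion=[[-580,-378,60,0,0,-40,1],[-580,-378,60,0,0,-40,1],[-580,-378,60,0,0,-40,1],[-580,-378,60,0,0,-40,1],[-580,-378,60,0,0,-40,1],[-580,-378,60,0,0,-40,1],[-580,-378,60,0,0,-40,1],[-580,-378,60,0,0,-40,1]], newtons=30)

```text
time_s: 1.25
tcp_pos: [0.4454, 0.1662, 0.1912]
tool_rot: [-0.698, 3.063, 0.0]
ft_force: [1.5, 0.4, -0.3]
gripper_width: 0.0853
```

```bash
python3 - <<'E'
from h import *
go([.5985,-.0017,.15],205.5)
E
```

```text
shift [ -65.2 -217.6   41.2] turn [-0.   0.   0.2]
```

Call:
apply_moves(motion=[[-65,-217,41,0,0,0,1],[-65,-217,41,0,0,0,1],[-65,-217,41,0,0,0,1],[-65,-217,41,0,0,0,1],[-65,-217,41,0,0,0,1],[-65,-217,41,0,0,0,1]])

```text
time_s: 2.0
tcp_pos: [0.5966, 0.0011, 0.1501]
tool_rot: [0.699, -3.062, -0.001]
ft_force: [0.4, 0.4, 0.5]
gripper_width: 0.0854
```

```bash
python3 - <<'E'
from h import *
go([.5985,-.0017,.032],205.5)
print(env.state()['tcp_pos'])
snap('wrist','w1')
E
```

```text
shift [ -0.6  -3.4 118.1] turn [ 0.  -0.   0.2]
[0.59656901 0.00107583 0.15009337]
```

View pics/w1.png

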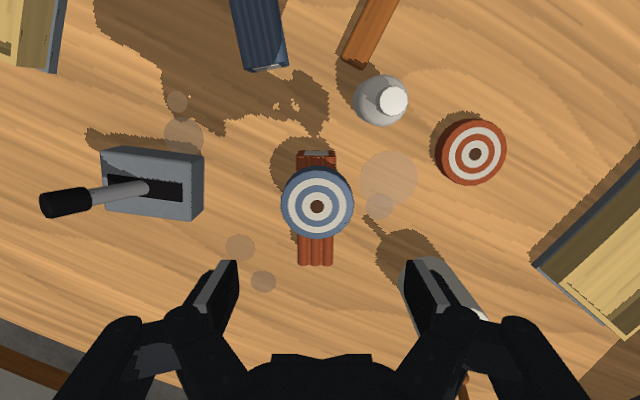

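The wrist view shows cane_a square to the jaws, with roundel_a's centre at (316,207), roundel_b at (475,154) and the box at about (145,188). I'll cross-check those points with the wrist calibration.

```bash
python3 - <<'E'
from h import *
s=snap('wrist')
print('ra',ray(s,[(317,206.5)],.056).round(4),'rb',ray(s,[(475,154)],.02).round(4))
A=ray(s,[(299,265),(333,265)],.036);print('cane_a end',A.mean(0).round(4),A.round(4))
A=ray(s,[(107,147),(203,158),(197,221),(101,208)],.035);print('box',A.round(4),A.mean(0).round(4))
print('tip',ray(s,[(58,203)],.1).round(4))
E
```

```text
ra [[ 0.6014 -0.001   0.056 ]] rb [[0.5014 0.1157 0.02  ]]
cane_a end [0.6647 0.0278 0.036 ] [[0.6721 0.0125 0.036 ]
 [0.6573 0.0431 0.036 ]]
box [[ 0.6391 -0.1918  0.035 ]
 [ 0.6111 -0.1089  0.035 ]
 [ 0.6717 -0.095   0.035 ]
 [ 0.7003 -0.1845  0.035 ]] [ 0.6555 -0.145   0.035 ]
tip [[ 0.6661 -0.1778  0.1   ]]
```

Call:
apply_moves(motion=[[-2,-3,40,0,0,0,1],[-2,-3,80,0,0,0,1],[-2,-3,105,0,0,0,1],[-2,-3,118,0,0,0,1],[-2,-3,118,0,0,0,1],[-2,-3,118,0,0,0,0.5],[-2,-3,118,0,0,0,0.5],[-2,-3,118,0,0,0,0.5]])

```text
time_s: 3.1
tcp_pos: [0.6007, -0.0012, 0.0337]
tool_rot: [-0.698, 3.061, -0.001]
ft_force: [-2.4, 1.1, 6.9]
gripper_width: 0.063
```

```bash
python3 - <<'E'
from h import *
print(env.state()['gripper_width']); snap('side','s2')
im=cv2.imread('pics/s2.png'); cv2.imwrite('pics/s2c.png',cv2.resize(im[120:300,260:460],None,fx=3,fy=3,interpolation=cv2.INTER_CUBIC))
E
```

```text
0.06300017717616149
```

View pics/s2c.png

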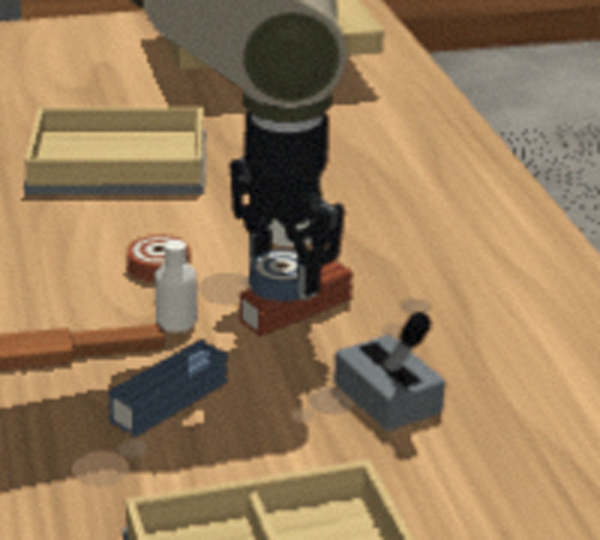

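The side view shows the fingers on either side of roundel_a, which is held on the cane. The opening reads 63 mm, as expected. Now lift it.

Call:
apply_moves(motion=[[0,0,-15,0,0,0,0.5],[0,0,-50,0,0,0,0.5],[0,0,-110,0,0,0,0.5],[0,0,-150,0,0,0,0.5],[0,0,-165,0,0,0,0.5]])

```text
time_s: 3.78
tcp_pos: [0.6006, -0.0013, 0.2003]
tool_rot: [-0.697, 3.059, -0.003]
ft_force: [0.6, 0.6, -1.4]
gripper_width: 0.0625
```

```bash
python3 - <<'E'
from h import *
print(env.state()['gripper_width']);go([.531,.339,.2],168)
E
```

```text
0.06253401583625598
shift [-8.480e+01  3.369e+02 -3.000e-01] turn [-0.1  0.2 37.7]
```

Call:
apply_moves(motion=[[-12,48,0,0,0,6,0.5],[-24,96,0,0,0,12,0.5],[-36,144,0,0,0,18,0.5],[-48,192,0,0,0,24,0.5],[-60,240,0,0,0,30,0.5],[-73,290,0,0,0,36,0.5],[-82,325,0,0,0,38,0.5],[-85,337,0,0,0,38,0.5]])

```text
time_s: 4.78
tcp_pos: [0.5295, 0.3408, 0.1959]
tool_rot: [-0.333, -3.122, 0.002]
ft_force: [0.8, 0.2, -2.6]
gripper_width: 0.0627
```

```bash
python3 - <<'E'
from h import *
print(env.state()['gripper_width']);go([.531,.339,.014],168)
E
```

```text
0.0627228426757907
shift [ -2.2  -1.2 181.9] turn [-0.1 -0.1 -0.2]
```

Call:
apply_moves(motion=[[-2,-1,50,0,0,0,0.5],[-2,-1,105,0,0,0,0.5],[-2,-1,150,0,0,0,0.5],[-2,-1,168,0,0,0,0.5],[-2,-1,175,0,0,0,0.5],[-2,-1,179,0,0,0,0.5],[-2,-1,180,0,0,0,0.5]])

```text
time_s: 5.65
tcp_pos: [0.5329, 0.3381, 0.0183]
tool_rot: [0.337, 3.122, 0.001]
ft_force: [-0.4, 0.2, -0.1]
gripper_width: 0.0626
```

Call:
apply_moves(motion=[[0,0,1,0,0,0,0.5],[0,0,2,0,0,0,0.5],[0,0,2,0,0,0,0.5]])

```text
time_s: 6.02
tcp_pos: [0.5323, 0.338, 0.0153]
tool_rot: [0.337, 3.123, 0.0]
ft_force: [-0.6, -0.4, -1.3]
gripper_width: 0.0629
```

Call:
apply_moves(motion=[[0,0,1.5,0,0,0,0.5],[0,0,1.5,0,0,0,0.5],[0,0,1.5,0,0,0,0.88],[0,0,1.5,0,0,0,0.88],[0,0,1.5,0,0,0,0.88]])

```text
time_s: 6.65
tcp_pos: [0.5323, 0.3379, 0.0137]
tool_rot: [0.337, 3.123, 0.0]
ft_force: [0.5, -0.1, 0.1]
gripper_width: 0.0749
```

```bash
python3 - <<'E'
from h import *
print(env.state()['gripper_width'],env.state()['ft_force']);snap('side','s3')
im=cv2.imread('pics/s3.png'); cv2.imwrite('pics/s3c.png',cv2.resize(im[100:280,230:430],None,fx=3,fy=3,interpolation=cv2.INTER_CUBIC))
E
```

```text
0.0749125954731406 [ 0.50085121 -0.09390424  0.10185436]
```

View pics/s3c.png

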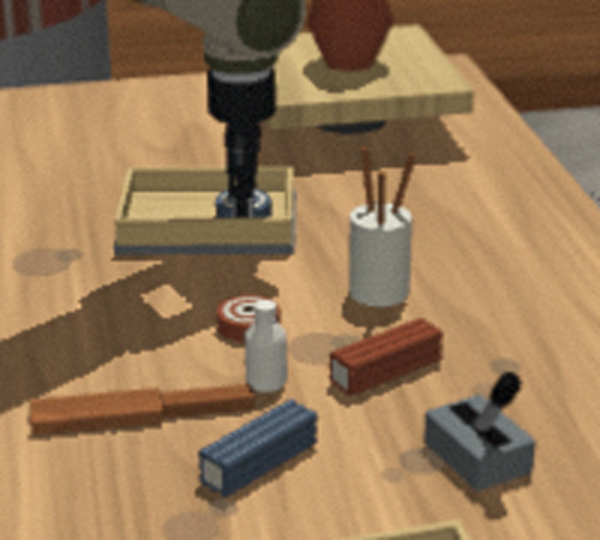

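The side view shows roundel_a lying flat in the right half of the plain tray, released, with nothing else moved.

Call:
apply_moves(motion=[[0,0,-20,0,0,0,0.88],[0,0,-70,0,0,0,0.88],[0,0,-125,0,0,0,1],[0,0,-140,0,0,0,1],[0,0,-140,0,0,0,1]])

```text
time_s: 7.32
tcp_pos: [0.5325, 0.338, 0.155]
tool_rot: [0.337, 3.122, 0.002]
ft_force: [0.4, -0.9, -1.3]
gripper_width: 0.0855
```

```bash
python3 - <<'E'
from h import *
go([.5,.114,.15],168)
s=snap('top');hsv=cv2.cvtColor(s['color'],cv2.COLOR_RGB2HSV);H,S,V=[hsv[:,:,i].astype(int) for i in range(3)]
for n,m in {'terra':((H<11)|(H>172))&(S>110)&(V>50),'blue':(H>95)&(H<125)&(S>30)}.items():
    m=m.astype(np.uint8);m[:140]=0;m[260:]=0;m[:,170:]=m[:,170:];m[:,:170]=0;m[:,420:]=0
    for k in cv2.findContours(m,cv2.RETR_EXTERNAL,cv2.CHAIN_APPROX_NONE)[0]:
        if cv2.contourArea(k)>40:
            b=cv2.minAreaRect(k);P=ray(s,cv2.boxPoints(b),.036);e=[P[1]-P[0],P[2]-P[1]];e=max(e,key=np.linalg.norm)
            print(n,np.round(b[0]),P.mean(0).round(4),np.linalg.norm(P[1]-P[0]).round(3),np.linalg.norm(P[2]-P[1]).round(3),np.degrees(np.arctan2(e[1],e[0])).round(1))
E
```

```text
shift [ -16.  -225.8    4.8] turn [ 0.1  0.1 -0.3]
terra [286. 214.] [0.4957 0.1111 0.036 ] 0.058 0.058 -179.9
terra [325. 173.] [0.6124 0.0041 0.036 ] 0.035 0.111 -154.7
blue [371. 223.] [ 0.4691 -0.1197  0.036 ] 0.032 0.103 -145.2
```

Call:
apply_moves(motion=[[-4,-55,0,0,0,0,1],[-8,-110,0,0,0,0,1],[-12,-165,0,0,0,0,1],[-16,-215,0,0,0,0,1],[-16,-226,10,0,0,0,1],[-16,-226,40,0,0,0,1],[-16,-226,60,0,0,0,1],[-16,-226,60,0,0,0,1]])

```text
time_s: 8.38
tcp_pos: [0.4983, 0.1143, 0.0915]
tool_rot: [-0.336, -3.118, 0.001]
ft_force: [0.8, 0.5, 0.4]
gripper_width: 0.0856
```

```bash
python3 - <<'E'
from h import *
go([.5,.114,.0],168)
E
```

```text
shift [-2.1  0.2 91.5] turn [-0.1 -0.3 -0.3]
```

Call:
apply_moves(motion=[[-2,0,40,0,0,0,1],[-2,0,70,0,0,0,1],[-2,0,86,0,0,0,1],[-2,0,91,0,0,0,1],[-2,0,91,0,0,0,1],[-2,0,91,0,0,0,0.5],[-2,0,91,0,0,0,0.5],[-2,0,91,0,0,0,0.5]])

```text
time_s: 9.38
tcp_pos: [0.5023, 0.1133, 0.0038]
tool_rot: [0.337, 3.122, 0.0]
ft_force: [-1.0, -0.5, 5.6]
gripper_width: 0.0632
```

Call:
apply_moves(motion=[[0,0,0,0,0,0,0.5],[0,0,0,0,0,0,0.5]])

```text
time_s: 9.62
tcp_pos: [0.5023, 0.1133, 0.0038]
tool_rot: [0.337, 3.122, 0.0]
ft_force: [-2.3, -1.0, 5.6]
gripper_width: 0.0627
```

Call:
apply_moves(motion=[[0,0,-12,0,0,0,0.5],[0,0,-45,0,0,0,0.5],[0,0,-100,0,0,0,0.5],[0,0,-135,0,0,0,0.5],[0,0,-140,0,0,0,0.5]])

```text
time_s: 10.25
tcp_pos: [0.5026, 0.1133, 0.1456]
tool_rot: [0.336, 3.118, 0.001]
ft_force: [-0.3, 1.1, -2.5]
gripper_width: 0.0624
```

```bash
python3 - <<'E'
from h import *
print(env.state()['gripper_width']);go([.4487,.3555,.14],168)
E
```

```text
0.06243130867299661
shift [104.3 225.1   5.3] turn [ 0.1  0.3 -0.3]
```

Call:
apply_moves(motion=[[23,50,0,0,0,0,0.5],[46,100,0,0,0,0,0.5],[69,150,0,0,0,0,0.5],[90,195,0,0,0,0,0.5],[102,220,0,0,0,0,0.5],[104,225,30,0,0,0,0.5],[104,225,60,0,0,0,0.5],[104,225,60,0,0,0,0.5]])

```text
time_s: 11.25
tcp_pos: [0.4465, 0.3545, 0.0802]
tool_rot: [-0.336, -3.118, 0.005]
ft_force: [0.5, 0.2, -0.9]
gripper_width: 0.0623
```

```bash
python3 - <<'E'
from h import *
print(env.state()['gripper_width']);go([.4487,.3555,.02],168)
E
```

```text
0.06227800287911452
shift [-2.2  1.7 60.1] turn [-0.2 -0.3 -0.3]
```

Call:
apply_moves(motion=[[0,1,25,0,0,0,0.5],[0,1,42,0,0,0,0.5],[0,1,52,0,0,0,0.5],[0,1,56,0,0,0,0.5],[0,1,58,0,0,0,0.5],[0,1,59,0,0,0,0.5],[0,1,59,0,0,0,0.5]])

```text
time_s: 12.12
tcp_pos: [0.4484, 0.3563, 0.024]
tool_rot: [0.337, 3.123, 0.0]
ft_force: [-0.2, -0.0, -2.4]
gripper_width: 0.0625
```

Call:
apply_moves(motion=[[0,0,1.5,0,0,0,0.5],[0,0,3,0,0,0,0.5],[0,0,4,0,0,0,0.5],[0,0,4,0,0,0,0.5]])

```text
time_s: 12.62
tcp_pos: [0.4483, 0.3562, 0.0199]
tool_rot: [-0.337, -3.123, 0.0]
ft_force: [-1.3, -0.7, 1.3]
gripper_width: 0.0625
```

Call:
apply_moves(motion=[[0,0,0,0,0,0,0.88],[0,0,0,0,0,0,0.88],[0,0,0,0,0,0,0.88],[0,0,-15,0,0,0,0.88],[0,0,-65,0,0,0,0.88],[0,0,-120,0,0,0,0.88],[0,0,-170,0,0,0,0.88],[0,0,-180,0,0,0,0.88]])

```text
time_s: 13.62
tcp_pos: [0.4492, 0.3568, 0.2043]
tool_rot: [0.336, 3.117, 0.006]
ft_force: [-0.2, -0.6, -0.9]
gripper_width: 0.0753
```

```bash
python3 - <<'E'
from h import *
go([.468,-.121,.19],35)
E
```

```text
shift [-120.1 -462.9   12.9] turn [ 5.000e-01 -1.000e-01  1.327e+02]
```

Call:
apply_moves(motion=[[-120,-463,13,0,0,133,0.88],[-120,-463,13,0,0,133,0.88],[-120,-463,13,0,0,133,0.88],[-120,-463,13,0,0,133,0.88],[-120,-463,13,0,0,133,0.88],[-120,-463,13,0,0,133,0.88],[-120,-463,13,0,0,133,0.88],[-120,-463,13,0,0,133,0.88]])

```text
time_s: 14.62
tcp_pos: [0.4662, -0.1241, 0.1866]
tool_rot: [-2.384, -2.046, 0.0]
ft_force: [0.1, 0.2, 0.4]
gripper_width: 0.0754
```

```bash
python3 - <<'E'
from h import *
go([.468,-.121,.13],35)
E
```

```text
shift [ 3.4  1.3 56.6] turn [-0.   0.  46.3]
```

Call:
apply_moves(motion=[[3,1,20,0,0,46,0.88],[3,1,40,0,0,46,0.88],[3,1,57,0,0,46,0.88],[3,1,57,0,0,46,0.88],[3,1,57,0,0,46,0.88],[3,1,57,0,0,46,0.88]])

```text
time_s: 15.38
tcp_pos: [0.468, -0.1187, 0.1296]
tool_rot: [-2.989, -0.965, 0.001]
ft_force: [0.5, -0.2, 0.1]
gripper_width: 0.0755
```

```bash
python3 - <<'E'
from h import *
go([.468,-.121,.01],35)
s=snap('wrist');hsv=cv2.cvtColor(s['color'],cv2.COLOR_RGB2HSV);H,S,V=[hsv[:,:,i].astype(int) for i in range(3)]
m=((H>95)&(H<125)&(S>60)&(V>40)).astype(np.uint8)
k=max(cv2.findContours(m,cv2.RETR_EXTERNAL,cv2.CHAIN_APPROX_NONE)[0],key=cv2.contourArea)
b=cv2.minAreaRect(k);P=ray(s,cv2.boxPoints(b),.036);print(cv2.contourArea(k),P.round(4),P.mean(0).round(4))
e=max([P[1]-P[0],P[2]-P[1]],key=np.linalg.norm);print(np.linalg.norm(P[1]-P[0]),np.linalg.norm(P[2]-P[1]),np.degrees(np.arctan2(e[1],e[0])))
cv2.imwrite('pics/w2.png',s['color'][:,:,::-1])
E
```

```text
shift [ -1.3   1.9 119.6] turn [-0.   0.   0.8]
4711.0 [[ 0.5101 -0.074   0.036 ]
 [ 0.5294 -0.1008  0.036 ]
 [ 0.4407 -0.1687  0.036 ]
 [ 0.4184 -0.1377  0.036 ]] [ 0.4746 -0.1203  0.036 ]
0.033064599805541536 0.1116877606766026 -142.5610082046437
```

View pics/w2.png

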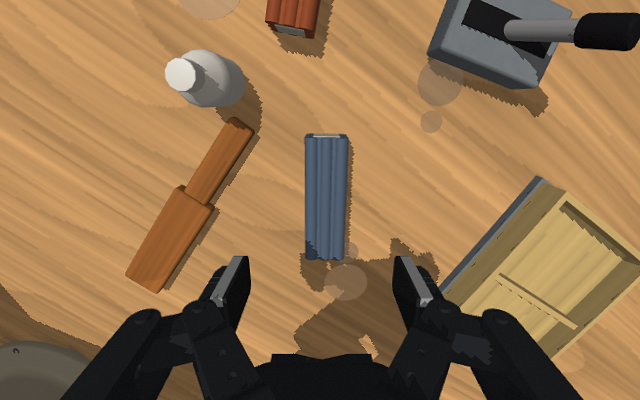

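The wrist view (8th picture) shows cane_b upright between the jaws, centred near (327,198), so yaw 35° is right. The jaws clear the paddle and the bottle.

Call:
apply_moves(motion=[[0,2,40,0,0,0.5,0.88],[0,2,80,0,0,0.5,0.88],[0,2,110,0,0,0.5,0.88],[0,2,120,0,0,0.5,0.88],[0,2,120,0,0,0.5,0.88],[0,2,120,0,0,0.5,0.2],[0,2,120,0,0,0.5,0.2],[0,2,120,0,0,0.5,0.2]], newtons=40)

```text
time_s: 16.42
tcp_pos: [0.4699, -0.1207, 0.0107]
tool_rot: [2.993, 0.951, 0.002]
ft_force: [-1.3, 0.3, 6.8]
gripper_width: 0.0355
```

Call:
apply_moves(motion=[[0,0,0,0,0,0,0.2],[0,0,0,0,0,0,0.2]])

```text
time_s: 16.68
tcp_pos: [0.4699, -0.1207, 0.0107]
tool_rot: [2.993, 0.951, 0.002]
ft_force: [-1.1, 0.6, 7.5]
gripper_width: 0.0354
```

Call:
apply_moves(motion=[[0,0,-12,0,0,0,0.2],[0,0,-45,0,0,0,0.2],[0,0,-100,0,0,0,0.2],[0,0,-150,0,0,0,0.2],[0,0,-160,0,0,0,0.2]])

```text
time_s: 17.3
tcp_pos: [0.4703, -0.1209, 0.1732]
tool_rot: [2.99, 0.95, 0.007]
ft_force: [0.1, -0.7, -2.5]
gripper_width: 0.0352
```

```bash
python3 - <<'E'
from h import *
print(env.state()['gripper_width']);go([.459,-.359,.17],92.5)
E
```

```text
0.035240138968046605
shift [-146.7  187.9    3.8] turn [  0.4   0.  -57.2]
```

Call:
apply_moves(motion=[[-20,25,0,0,0,-8,0.2],[-45,58,0,0,0,-17,0.2],[-75,96,0,0,0,-27,0.2],[-105,134,0,0,0,-37,0.2],[-135,172,0,0,0,-47,0.2],[-147,188,0,0,0,-57,0.2],[-147,188,0,0,0,-57,0.2],[-147,188,0,0,0,-57,0.2]])

```text
time_s: 18.3
tcp_pos: [0.4577, -0.3578, 0.1691]
tool_rot: [-2.179, -2.261, -0.001]
ft_force: [-0.4, 0.1, -1.9]
gripper_width: 0.0353
```

```bash
python3 - <<'E'
from h import *
print(env.state()['gripper_width']);go([.459,-.359,.027],92.5)
snap('wrist','w3')
E
```

```text
0.03531134189185518
shift [ -1.5   1.4 142.1] turn [-0.1 -0.1 -0.4]
```

View pics/w3.png

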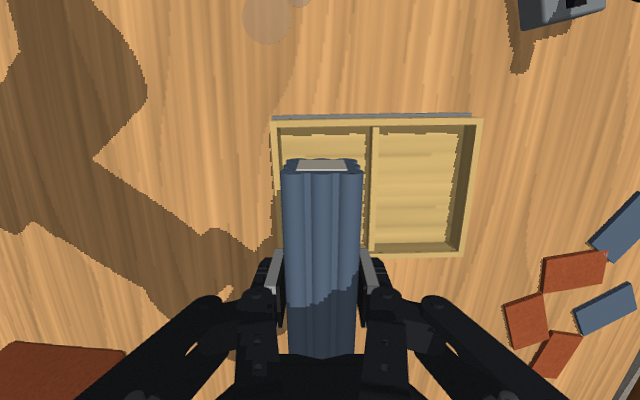

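The cane is held square to the lane. The wrist view shows tray rim corners at (270,122), (483,119) and (464,257), and the rib at (374,126). I'll check the lane position from these.

```bash
python3 - <<'E'
from h import *
s=snap('wrist')
P=ray(s,[(270,121),(483,118),(464,257)],.04);print(P.round(4),'centre',((P[0]+P[2])/2).round(4),np.linalg.norm(P[1]-P[0]),np.linalg.norm(P[2]-P[1]))
print('rib',ray(s,[(374,128),(370,251)],.034).round(4))
print('cane far end', ray(s,[(321,170)],.169-.0107).round(4))
E
```

```text
[[ 0.4111 -0.2927  0.04  ]
 [ 0.6032 -0.2817  0.04  ]
 [ 0.6134 -0.4235  0.04  ]] centre [ 0.5122 -0.3581  0.04  ] 0.1924393519006999 0.14218434975109345
rib [[ 0.5059 -0.2957  0.034 ]
 [ 0.5138 -0.4228  0.034 ]]
cane far end [[ 0.4576 -0.3088  0.1583]]
```

Call:
apply_moves(motion=[[3,3,40,0,0,-0.8,0.2],[3,3,85,0,0,-0.8,0.2],[3,3,115,0,0,-0.8,0.2],[3,3,130,0,0,-0.8,0.2],[3,3,136,0,0,-0.8,0.2],[3,3,138,0,0,-0.8,0.2],[3,3,139,0,0,-0.8,0.2],[3,3,139,0,0,-0.8,0.2]])

```text
time_s: 19.4
tcp_pos: [0.4609, -0.356, 0.0313]
tool_rot: [2.161, 2.279, -0.0]
ft_force: [1.1, -0.0, -1.5]
gripper_width: 0.0353
```

Call:
apply_moves(motion=[[0,0,2,0,0,0,0.2],[0,0,3.5,0,0,0,0.2],[0,0,4.5,0,0,0,0.2],[0,0,4.5,0,0,0,0.2]])

```text
time_s: 19.9
tcp_pos: [0.4607, -0.3558, 0.0268]
tool_rot: [2.162, 2.28, -0.0]
ft_force: [-2.8, 1.6, 4.7]
gripper_width: 0.0353
```

Call:
apply_moves(motion=[[0,0,0,0,0,0,0.57],[0,0,0,0,0,0,0.57],[0,0,0,0,0,0,0.57],[0,0,-20,0,0,0,0.57],[0,0,-75,0,0,0,0.6],[0,0,-130,0,0,0,0.8],[0,0,-150,0,0,0,0.88],[0,0,-150,0,0,0,0.88]])

```text
time_s: 20.9
tcp_pos: [0.4611, -0.3562, 0.1774]
tool_rot: [2.16, 2.278, -0.001]
ft_force: [0.1, -0.4, -0.9]
gripper_width: 0.0752
```

```bash
python3 - <<'E'
from h import *
go([.613,.003,.17],25.4)
E
```

```text
shift [350.6 170.8   6.9] turn [ 0.2  0.1 67.6]
```

Call:
apply_moves(motion=[[350,171,0,0,0,67.5,0.88],[350,171,0,0,0,67.5,0.88],[350,171,0,0,0,67.5,0.88],[350,171,0,0,0,67.5,0.88],[350,171,0,0,0,67.5,0.88],[350,171,0,0,0,67.5,0.88],[350,171,0,0,0,67.5,0.88],[350,171,0,0,0,67.5,0.88]])

```text
time_s: 21.9
tcp_pos: [0.6127, 0.0055, 0.174]
tool_rot: [-3.062, -0.698, 0.004]
ft_force: [0.3, -0.2, 0.3]
gripper_width: 0.075
```

```bash
python3 - <<'E'
from h import *
go([.613,.003,.01],25.4)
s=snap('wrist');hsv=cv2.cvtColor(s['color'],cv2.COLOR_RGB2HSV);H,S,V=[hsv[:,:,i].astype(int) for i in range(3)]
m=(((H<7)|(H>172))&(S>120)&(V>40)).astype(np.uint8);m[260:]=0
for k in cv2.findContours(m,cv2.RETR_EXTERNAL,cv2.CHAIN_APPROX_NONE)[0]:
  if cv2.contourArea(k)>800:
    b=cv2.minAreaRect(k);P=ray(s,cv2.boxPoints(b),.036)
    e=max([P[1]-P[0],P[2]-P[1]],key=np.linalg.norm);print(b[0],P.mean(0).round(4),np.linalg.norm(P[1]-P[0]),np.linalg.norm(P[2]-P[1]),np.degrees(np.arctan2(e[1],e[0])))
E
```

```text
shift [ -0.5   2.7 164. ] turn [-0.1  0.1  0.3]
```

```bash
python3 - <<'E'
from h import *
s=snap('wrist','w4');hsv=cv2.cvtColor(s['color'],cv2.COLOR_RGB2HSV);H,S,V=[hsv[:,:,i].astype(int) for i in range(3)]
m=((H<9)|(H>172))&(S>140)&(V>40);m=cv2.morphologyEx(m.astype(np.uint8),cv2.MORPH_CLOSE,np.ones((5,5)));m[:,:200]=0;m[:,440:]=0
for k in cv2.findContours(m,cv2.RETR_EXTERNAL,cv2.CHAIN_APPROX_NONE)[0]:
  if cv2.contourArea(k)>300:
    b=cv2.minAreaRect(k);P=ray(s,cv2.boxPoints(b),.036)
    e=max([P[1]-P[0],P[2]-P[1]],key=np.linalg.norm);print(b,P.mean(0).round(4),np.linalg.norm(P[1]-P[0]),np.linalg.norm(P[2]-P[1]),np.degrees(np.arctan2(e[1],e[0])))
E
```

```text
(no output)
```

View pics/w4.png

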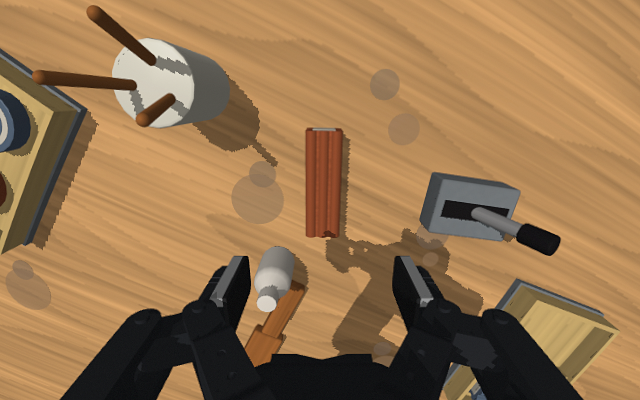

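The wrist view shows cane_a upright and centred at (323,184) between the jaws. The bottle is at (270,275), about 110 mm nearer the robot. I'll check the cane position and how close the camera comes to the bottle.

```bash
python3 - <<'E'
from h import *
s=snap('wrist');E=np.array(s['extrinsics']);print('cam',-E[:3,:3].T@E[:3,3],env.state()['tcp_pos'])
P=ray(s,[(307,130),(341,130),(340,236),(307,236)],.036);print(P.round(4),P.mean(0).round(4))
go([.613,.003,.01],25.4)
E
```

```text
cam [0.69033683 0.03901391 0.31651821] [0.61235453 0.00218629 0.17500913]
[[ 0.6602  0.0397  0.036 ]
 [ 0.6739  0.011   0.036 ]
 [ 0.5761 -0.0374  0.036 ]
 [ 0.5611 -0.0061  0.036 ]] [0.6178 0.0018 0.036 ]
shift [  1.2  -0.3 165. ] turn [-0.1  0.1  0.2]
```

Call:
apply_moves(motion=[[2,0,50,0,0,0,0.88],[2,0,105,0,0,0,0.88],[2,0,145,0,0,0,0.88],[2,0,163,0,0,0,0.88],[2,0,164,0,0,0,0.88],[2,0,164,0,0,0,0.2],[2,0,164,0,0,0,0.2],[2,0,164,0,0,0,0.2]])

```text
time_s: 23.05
tcp_pos: [0.6155, 0.0036, 0.0137]
tool_rot: [3.063, 0.694, 0.004]
ft_force: [-1.1, -0.4, 7.3]
gripper_width: 0.0357
```

Call:
apply_moves(motion=[[0,0,0,0,0,0,0.2],[0,0,0,0,0,0,0.2]])

```text
time_s: 23.3
tcp_pos: [0.6155, 0.0036, 0.0137]
tool_rot: [3.063, 0.694, 0.004]
ft_force: [-1.1, 1.4, 6.8]
gripper_width: 0.0351
```

Call:
apply_moves(motion=[[0,0,-12,0,0,0,0.2],[0,0,-45,0,0,0,0.2],[0,0,-100,0,0,0,0.2],[0,0,-150,0,0,0,0.2],[0,0,-180,0,0,0,0.2],[0,0,-180,0,0,0,0.2]])

```text
time_s: 24.05
tcp_pos: [0.6153, 0.0037, 0.1946]
tool_rot: [3.062, 0.694, 0.007]
ft_force: [-0.9, 0.1, -2.1]
gripper_width: 0.035
```

```bash
python3 - <<'E'
from h import *
print(env.state()['gripper_width']);go([.555,-.352,.18],93)
E
```

```text
0.03502266561176335
shift [-207.9  294.8   14.6] turn [  0.3  -0.1 -67.4]
```

Call:
apply_moves(motion=[[-28,39,0,0,0,-8,0.2],[-62,88,0,0,0,-18,0.2],[-97,137,0,0,0,-28,0.2],[-132,187,0,0,0,-38,0.2],[-166,236,0,0,0,-48,0.2],[-197,280,0,0,0,-58,0.2],[-210,296,0,0,0,-67,0.2],[-210,296,0,0,0,-67,0.2]])

```text
time_s: 25.05
tcp_pos: [0.5517, -0.3548, 0.1898]
tool_rot: [-2.172, -2.265, 0.0]
ft_force: [-1.2, 1.0, -2.7]
gripper_width: 0.0354
```

```bash
python3 - <<'E'
from h import *
print(env.state()['gripper_width']);go([.555,-.355,.0297],93)
E
```

```text
0.03541256472353511
shift [ -0.8   3.7 160. ] turn [-0.1 -0.1 -0.6]
```

Call:
apply_moves(motion=[[0,3,50,0,0,-0.5,0.2],[0,3,100,0,0,-0.5,0.2],[0,3,135,0,0,-0.5,0.2],[0,3,148,0,0,-0.5,0.2],[0,3,154,0,0,-0.5,0.2],[0,3,156,0,0,-0.5,0.2],[0,3,157,0,0,-0.5,0.2],[0,3,157,0,0,-0.5,0.2]])

```text
time_s: 26.05
tcp_pos: [0.556, -0.354, 0.0359]
tool_rot: [2.161, 2.279, 0.0]
ft_force: [-0.2, 0.1, -2.2]
gripper_width: 0.0354
```

Call:
apply_moves(motion=[[0,0,2,0,0,0,0.2],[0,0,4,0,0,0,0.2],[0,0,5.5,0,0,0,0.2],[0,0,6,0,0,0,0.2],[0,0,6,0,0,0,0.2]])

```text
time_s: 26.68
tcp_pos: [0.5559, -0.3538, 0.0298]
tool_rot: [2.161, 2.28, -0.0]
ft_force: [-3.2, 2.3, 4.7]
gripper_width: 0.035
```

Contact, as for cane_b. Release and rise.

Call:
apply_moves(motion=[[0,0,0,0,0,0,0.57],[0,0,0,0,0,0,0.57],[0,0,0,0,0,0,0.57],[0,0,-20,0,0,0,0.57],[0,0,-75,0,0,0,0.57],[0,0,-130,0,0,0,0.57],[0,0,-150,0,0,0,0.57]])

```text
time_s: 27.55
tcp_pos: [0.5567, -0.3545, 0.185]
tool_rot: [2.156, 2.274, 0.0]
ft_force: [0.0, 0.1, -0.3]
gripper_width: 0.0489
```

Call:
apply_moves(motion=[[-60,-60,-20,0,0,0,0],[-60,-120,-30,0,0,0,0],[-60,-160,-30,0,0,0,0],[-60,-160,-30,0,0,0,0]])

```text
time_s: 28.05
tcp_pos: [0.3966, -0.4231, 0.2114]
tool_rot: [2.165, 2.274, -0.001]
ft_force: [1.1, 0.4, 0.1]
gripper_width: 0.0002
```

```bash
python3 - <<'E'
from h import *
print(env.state()['tcp_pos']);s=snap('side','s5');t=snap('top','t5')
a=s['color'][110:340,200:440];b=t['color'][130:270,160:500]
a=cv2.resize(a,None,fx=1.6,fy=1.6,interpolation=cv2.INTER_CUBIC);b=cv2.resize(b,None,fx=2,fy=2,interpolation=cv2.INTER_CUBIC)
c=np.zeros((a.shape[0]+280-60,680,3),np.uint8);
c=np.zeros((280+310,680,3),np.uint8);c[:280,:680]=b;aa=cv2.resize(a,None,fx=310/a.shape[0],fy=310/a.shape[0]);c[280:,:aa.shape[1]]=aa
cv2.imwrite('pics/c5.png',c[:,:,::-1])
E
```

```text
[ 0.39657127 -0.42306787  0.21138628]
```

View pics/c5.png

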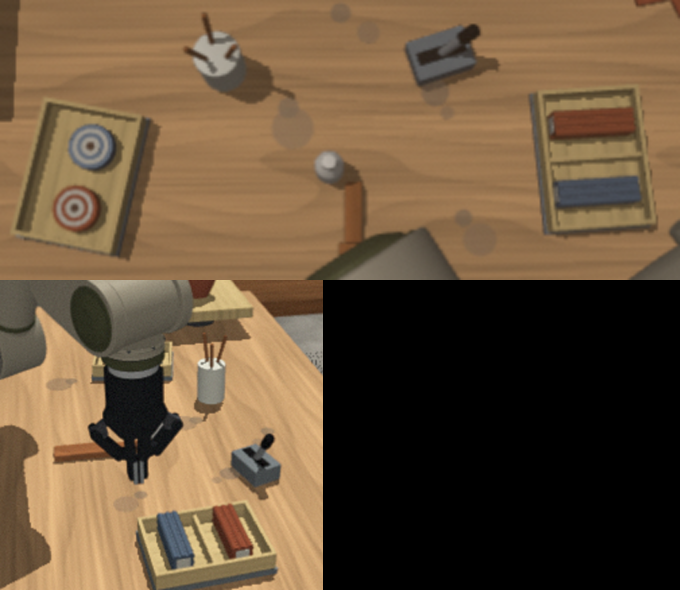

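Both views show all four pieces flat and released: roundels side by side at (92,147) and (77,208) of the crop, one cane per lane. The bottle, jar and paddle are unmoved and the toggle is still off. Next I go to the toggle's -x side with the fingers shut.

```bash
python3 - <<'E'
from h import *
go([.679,-.234,.16],105)
E
```

```text
shift [173.6 289.1  50.7] turn [  0.1   0.1 -12. ]
```

Call:
apply_moves(motion=[[174,289,45,0,0,-12,0],[174,289,45,0,0,-12,0],[174,289,45,0,0,-12,0],[174,289,45,0,0,-12,0],[174,289,45,0,0,-12,0],[174,289,45,0,0,-12,0],[174,289,45,0,0,-12,0],[174,289,45,0,0,-12,0]])

```text
time_s: 29.15
tcp_pos: [0.6785, -0.2331, 0.1644]
tool_rot: [1.911, 2.493, -0.0]
ft_force: [-0.1, 0.7, 0.8]
gripper_width: -0.0
```

```bash
python3 - <<'E'
from h import *
go([.679,-.234,.08],105)
go([.652,-.135,.08],105)
E
```

```text
shift [-1.   0.2 84.4] turn [-0.   0.   0.1]
shift [ 1.016e+02 -1.000e-01  8.440e+01] turn [-0.   0.   0.1]
```

Call:
apply_moves(motion=[[-1,0,45,0,0,0,0],[-1,0,84,0,0,0,0],[-1,0,84,0,0,0,0],[15,0,84,0,0,0,0],[30,0,84,0,0,0,0],[45,0,84,0,0,0,0],[60,0,84,0,0,0,0],[75,0,84,0,0,0,0]])

```text
time_s: 30.15
tcp_pos: [0.6588, -0.1596, 0.0803]
tool_rot: [-1.911, -2.493, -0.0]
ft_force: [-0.3, 0.3, -0.2]
gripper_width: -0.0
```

Call:
apply_moves(motion=[[12,0,0,0,0,0,0],[24,0,0,0,0,0,0],[27,0,0,0,0,0,0],[27,0,0,0,0,0,0],[-40,0,0,0,0,0,0],[-90,0,0,0,0,0,0],[-100,0,-40,0,0,0,0],[-100,0,-80,0,0,0,0]])

```text
time_s: 31.15
tcp_pos: [0.6847, -0.2581, 0.1603]
tool_rot: [-1.913, -2.49, 0.0]
ft_force: [-0.4, 0.1, 1.0]
gripper_width: -0.0003
```

```bash
python3 - <<'E'
from h import *
print(env.state()['tcp_pos']);s=snap('side','s6');t=snap('top','t6')
a=cv2.resize(s['color'][130:350,240:440],None,fx=2,fy=2);b=cv2.resize(t['color'][130:270,350:500],None,fx=2.4,fy=2.4)
l=cv2.resize(t['color'][160:270,160:350],None,fx=1.5,fy=1.5)
c=np.zeros((520,790,3),np.uint8);c[:440,:400]=a;c[:336,410:770]=b;c[345:345+165,410:410+285]=l
cv2.imwrite('pics/c6.png',c[:,:,::-1])
E
```

```text
[ 0.68474755 -0.2581324   0.16033909]
```

View pics/c6.png

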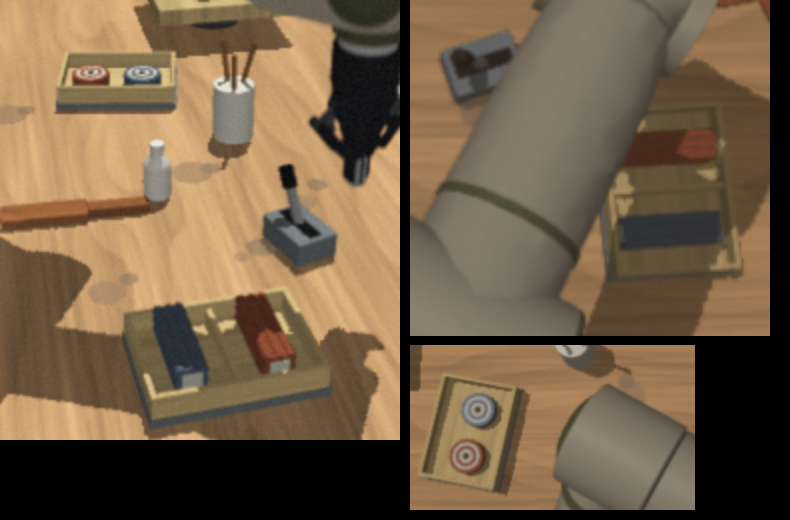

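The side view shows the toggle thrown over, grip end at full-frame pixel (384,214), and every piece still in place. The arm is clear. I compare that pixel with the predicted on and off positions, then hand in.

```bash
python3 - <<'E'
from h import *
s=snap('side');u=np.array([-.259,.966,0]);p=np.array([.6555,-.147,.03])
f=lambda a:proj(s,p+.082*(np.sin(a)*u+np.cos(a)*np.array([0,0,1])))[0]
for a in(-.5,0,.35,.5):print(a,f(a).round(1))
d=np.linalg.norm(f(.5)-[384,214]);print(d)
if d<6: env.hand_in();print('handed in',env.state()['time_s'])
E
```

```text
-0.5 [397.5 226.3]
0 [389.2 215.5]
0.35 [383.3 212.1]
0.5 [380.9 211.8]
3.7979658780141774
the job is handed in; nothing more can be done
the job is handed in; nothing more can be done
```

The job is handed in at about 31 s of the 72 s allowed. Both roundels are in the plain tray, one cane is in each lane of the ribbed tray, and the toggle was thrown last. The hand-in gives no verdict.

**Pieces:** The last side and top views showed the roundels flat and side by side, and both canes flat in their lanes. I judged this from the pictures and the contact forces at set-down; I did not compute final positions in the tray frames. In the last views the jar, bottle and paddle looked unmoved and the arm was clear of everything.

**Toggle:** The last picture shows it leaning to the on side. The grip end was 3.8 px from where the on stop should be. The views are too coarse to separate the on stop from a few degrees short of it; that it rests on the stop follows from the push past upright, after which its own weight carries it over.

**Disagreement:** Top and wrist camera positions differed by 3 to 6 mm, so I averaged them or relied on the jaws to centre the piece. The clearances in the trays were larger than that.

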